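Push stray moisture tins home into the staging nests

ROBOT

A 6-joint arm with a two-finger parallel gripper is mounted at the origin on a cart in front of the work surface, level with it; the furniture and walls round the work are solid. World frame = base frame: x ahead of the robot, y to its left, z up, the work surface at z = 0. Lengths are in m, angles in rad, forces in N, time in s.
With the tool pointing down it reaches from about 0.325 to 0.875 m from the base axis. Payload 4.4 kg.
Tool frame: the origin (TCP) lies midway between the tips of the shut fingers; the grasp point (between the pads) lies grasp_offset behind it (grasp_offset is the distance from the TCP to the grasp point, in m); z points along the fingers, y is the line along which they close (so a half turn about z gives the same grasp; the last joint's range is limited). The gripper opens to 85 mm and grips with 20 to 120 N. Pads are 22 mm wide; open, the fingers measure 114 mm over their backs; the gripper's body (76 mm by 85 mm) begins 54 mm behind the grasp point. The pads swing forward as they close: fully open they stand 13 mm farther back than shut.
Start: joints at [1.105, 0.207, 1.542, -0, 1.393, -0.15], TCP at [0.178, 0.547, 0.231] pointing down, gripper open.
Joint ranges: [-2.73, 2.73], [-0.86, 2.22], [0.23, 2.46], [-1.11, 4.25], [0.08, 2.63], [-2.82, 2.82]. Speed limits (rad/s): [2.79, 2.79, 3.14, 3.14, 3.14, 3.14].

INTERFACE

Orientations are given as a unit quaternion [w, x, y, z].
In Python, from workcell import state, grab_frame, camera_params, finish_job, boxes_of, grasp_offset gives the robot as it stands.
- The arm moves only by the tool step_arm, never from a script. Its argument "deltas" is one flat list of numbers, 5 for each row, row after row: the shift along the tool's x, y, z in mm, then the turn about the tool's z in degrees, then the gripper's target within -1 to 1 (shut at 1, half-way at 0, fully open at -1). In form: [x, y, z, turn, fingers, x, y, z, turn, fingers, ...]. A call has 1 to 5 rows; each row is the pose to reach, as a shift and turn from the pose commanded when the call began, along the tool's axes at that moment; what a row does not reach only later rows make up. A row lasts 1/10 s, in which the tool goes at most 50 mm and 8.59 degrees, less where a joint would pass 70% of its speed; a pose out of reach is approached as far as the arm can. A call with a gripper value outside its range is refused whole. The fingers move at their own pace and stop on an object; "grip_force" is the grip in N (left out, the last holds). Time passes only in rows, so rows that repeat a pose let the fingers close. It gives the time, the measured TCP pose, the force, the opening and the grip force at its end, in the units of the state.
- state(): the state, without advancing time (a new reading comes with each control period).
- grab_frame(name): name is "scene" or "top" or "wrist"; returns the picture (384x512x3 uint8, blue, green, red); there is no depth.
- camera_params(name): a dict with "camera_matrix" (3x3 intrinsics, pixels), "camera_from_world" (4x4, takes a point from world to camera coordinates); the wrist camera has in their place "hand_eye" (4x4, takes a point from camera to tool coordinates, whose origin is the TCP and whose axes are the flange's). Camera axes: x right, y up, looking along -z (the intrinsics and any distortion apply to the point x, -y, -z); pixel columns grow to the right and rows downward; lengths in m; the calibration is good to about 2 mm. A picture is of the moment at which its call begins: read the wrist's pose just before it. camera_params takes no time and is no camera call.
- finish_job(): hands the job in; it is judged then, once.
Trained networks look in the newest picture that a camera, given by its name, has taken for a name from the list of things; names that differ only in an ending like _2 or _b are one class to them, and where a whole thing is asked for, a point or a joint stands for the part that bears it (a point fixed in the world has none). Each returns a list of dicts, best first, with "conf" (0 to 1); they miss things now and then, are a little off and sometimes report something else, mostly with a low value. They report only what shows in the picture. A call takes as long as a camera call. They do not tell look-alikes from the thing itself.
- boxes_of(name, camera): "position" ([x, y, z] in m, in world coordinates, good to about 4 mm: the middle of the surface that is visible of it).
The state is a dict: "t": time; "q": joint angles; "joint_vel": joint speeds; "tau": joint torques, N m; "position": TCP position; "eef_rot": TCP orientation; "ft_force": force on the tool from outside, world axes, zero at the start; "torque": the same for the moment, N m; "finger_gap": opening from 0.0 (shut) to 1.0 (fully open); "gripper_force": force on a finger pad.
Only numpy, scipy, OpenCV 4.12 (cv2) and the standard library are available. Lean on these libraries where they do the work, as an engineer would, in place of code of your own. Each camera call takes 0.05 s, during which the arm holds its last target. There are 200 camera calls.

TASK

Stage the tins for weighing: push the two stray aluminium moisture tins along the worktop with the fingertips, one into each of the two empty U-shaped nests, until each tin is fully home against the nest's back stop. Only push them: do not grip, lift or tip a tin, and leave the third tin, already in its nest, and the crucibles, mortar, jar and bottle where they stand.

Things in the scene. Friction and masses are not known exactly. Their poses are not given: they have to be found in the camera images.
- tin_1: a plain aluminium moisture tin with its lid pressed on, smooth upright cylinder, 58 mm diameter, 36 mm high, 0.08 to 0.17 kg; stands stray on the worktop in front of the nests. Origin at the centre of its underside, z up.
- tin_2: a plain aluminium moisture tin with its lid pressed on, smooth upright cylinder, 58 mm diameter, 36 mm high, 0.08 to 0.17 kg; stands stray on the worktop in front of the nests. Origin at the centre of its underside, z up.
- tin_home: the third aluminium moisture tin, 56 mm diameter, 34 mm high, already seated in nest_a; to be left there. Origin at the centre of its underside.
- nest_a: fixed U-shaped dark-grey steel stop, 22 mm high, no floor. Origin on the worktop at the centre of a seated tin; +x points in (the way to push). Flat back stop 29 mm beyond the origin; side cheeks 64 mm apart inside (76 outside), ending 8 mm before the origin, then wings flared 30 degrees to a mouth 78 mm wide 22 mm before it. This one already holds the third tin.
- nest_b: fixed U-shaped dark-grey steel stop, 22 mm high, no floor. Origin on the worktop at the centre of a seated tin; +x points in (the way to push). Flat back stop 29 mm beyond the origin; side cheeks 64 mm apart inside (76 outside), ending 8 mm before the origin, then wings flared 30 degrees to a mouth 78 mm wide 22 mm before it. Empty at the start; either stray tin may go in.
- nest_c: fixed U-shaped dark-grey steel stop, 22 mm high, no floor. Origin on the worktop at the centre of a seated tin; +x points in (the way to push). Flat back stop 29 mm beyond the origin; side cheeks 64 mm apart inside (76 outside), ending 8 mm before the origin, then wings flared 30 degrees to a mouth 78 mm wide 22 mm before it. Empty at the start; either stray tin may go in.
- crucible_front: bystander: loose white porcelain crucible, 42 mm diameter, 34 mm high, near the robot between the stray tins; origin at the centre of its underside
- crucible_mid: bystander: loose white porcelain crucible, 36 mm diameter, 30 mm high, among the nests toward the back; origin at the centre of its underside
- crucible_small: bystander: loose white porcelain crucible, 33 mm diameter, 28 mm high, among the nests toward the back; origin at the centre of its underside
- mortar: bystander: white porcelain mortar, 88 mm diameter, 48 mm high, at the left; origin at the centre of its underside
- jar: bystander: white sample jar with a red screw cap, 55 mm diameter, 72 mm high, at the right; origin at the centre of its underside
- bottle: bystander: brown reagent bottle with a black cap, 55 mm diameter, 109 mm high, at the right; origin at the centre of its underside
Mind the look-alikes: they are no part of the job. Leave any orange or pink look-alike of the tin_home alone.

How it is judged:
At the end, for the whole second after the job is handed in: Each of nest_b and nest_c holds one stray tin, upright on the worktop, its centre no more than 4 mm short of the seated position along the nest's x and within 6 mm of it across; the third tin is still in nest_a within 6 mm of its seat; all tins at rest ((((x of tin_1 in the frame of nest_b between -0.004 and 0.004 m and y of tin_1 in the frame of nest_b between -0.006 and 0.006 m) and (x of tin_2 in the frame of nest_c between -0.004 and 0.004 m and y of tin_2 in the frame of nest_c between -0.006 and 0.006 m)) or ((x of tin_1 in the frame of nest_c between -0.004 and 0.004 m and y of tin_1 in the frame of nest_c between -0.006 and 0.006 m) and (x of tin_2 in the frame of nest_b between -0.004 and 0.004 m and y of tin_2 in the frame of nest_b between -0.006 and 0.006 m))) and x of tin_home in the frame of nest_a between -0.006 and 0.004 m and y of tin_home in the frame of nest_a between -0.006 and 0.006 m and linear speed of each of tin_1, tin_2, tin_home below 0.01 m/s and angle between each of tin_1, tin_2, tin_home's own z axis and vertical below 0.08 rad and height (world z) of each of tin_1, tin_2, tin_home below 0.004 m); the robot touches nothing.
It fails at once if a tin is lifted or tipped (height (world z) of any of tin_1, tin_2, tin_home above 0.01 m or angle between any of tin_1, tin_2, tin_home's own z axis and vertical above 0.3 rad).
It fails at once if a tin is taken between the fingers instead of pushed ((horizontal distance between the grasp point and tin_1 below 0.012 m and height (world z) of the grasp point below 0.045 m) or (horizontal distance between the grasp point and tin_2 below 0.012 m and height (world z) of the grasp point below 0.045 m) or (horizontal distance between the grasp point and tin_home below 0.012 m and height (world z) of the grasp point below 0.045 m)).
It fails at once if the tin already in its nest is displaced by more than 10 mm (distance of tin_home from where it was at the start of the episode above 0.01 m).
It fails at once if a crucible, the mortar, the jar or the bottle is displaced by more than 20 mm or knocked over (distance of any of crucible_front, crucible_mid, crucible_small, mortar, jar, bottle from where it was at the start of the episode above 0.02 m or angle between any of crucible_front, crucible_mid, crucible_small, mortar, jar, bottle's own z axis and vertical above 0.4 rad).
It also fails if it takes over 64 s, if anything falls off the work surface, if the arm or the gripper's body presses on something with over 40 N, if the wrist force passes 120 N, or if a joint passes its speed limit or range.

## Working session

There is one attempt and no reset: what is moved stays moved. The work goes in short steps, Python scripts to look and compute and a tool call to move; the robot and the scene stay as the last step left them, time stands still between calls to the robot, and variables do not carry over. Pictures are saved under pics/ and viewed, at most 10 in all, crops included, and the job is handed in when it is done.

Besides the shell and the picture viewer there is one more tool, called in YAML: its name, and indented under it one key for each argument. step_arm: Moves the arm, as the interface text tells. Its arguments: {"type":"object","properties":{"deltas":{"type":"array","items":{"type":"number"}},"grip_force":{"type":"number"}},"required":["deltas"]}

```bash
mkdir -p pics
python3 - <<'E'
from workcell import *
import cv2,numpy as np
s=state();print(s['t'],s['position'],s['eef_rot'],grasp_offset if not callable(grasp_offset) else grasp_offset())
for c in ['top','scene']:
    f=grab_frame(c);cv2.imwrite(f'pics/{c}0.png',f)
    for n in ['tin_1','tin_home','nest_b','crucible_mid','mortar','jar','bottle']:
        if c=='top' or n in('tin_1','nest_b','tin_home'):
            print(c,n,[(np.round(b['position'],3).tolist(),round(b['conf'],2)) for b in boxes_of(n,c)])
p=camera_params('top');print(p)
E
```

```text
0.0 [0.17771378 0.54604    0.23009892] [-3.39181304e-04  1.56745218e-01  9.87638391e-01 -1.10887035e-03] 0.0187
top tin_1 [([0.47, -0.214, 0.034], 0.83), ([0.442, 0.151, 0.037], 0.79)]
top tin_home [([0.47, -0.077, 0.031], 0.84), ([0.494, 0.022, 0.034], 0.74), ([0.593, -0.006, 0.03], 0.5)]
top nest_b [([0.622, 0.152, 0.014], 0.92), ([0.635, -0.007, 0.015], 0.63), ([0.67, -0.19, 0.017], 0.53)]
top crucible_mid [([0.714, -0.095, 0.02], 0.47)]
top mortar [([0.497, 0.412, 0.023], 0.67)]
top jar [([0.488, -0.368, 0.069], 0.88), ([0.717, -0.093, 0.017], 0.21)]
top bottle [([0.635, -0.388, 0.074], 0.76), ([0.488, -0.366, 0.068], 0.58), ([0.596, -0.003, 0.032], 0.5)]
scene tin_1 [([0.454, 0.156, 0.032], 0.79), ([0.477, -0.211, 0.034], 0.76)]
scene tin_home [([0.481, -0.071, 0.033], 0.62), ([0.505, 0.03, 0.033], 0.54), ([0.608, 0.002, 0.032], 0.5)]
scene nest_b [([0.68, -0.184, 0.009], 0.79), ([0.712, 0.088, 0.017], 0.72), ([0.641, -0.004, 0.007], 0.65), ([0.628, 0.165, 0.009], 0.56)]
{'camera_matrix': array([[469.2336008 ,   0.        , 244.03883649],
       [  0.        , 469.2336008 , 194.01396701],
       [  0.        ,   0.        ,   1.        ]]), 'camera_from_world': array([[-8.49968755e-04, -9.99986130e-01,  5.19775074e-03,
        -9.62036911e-03],
       [ 9.77727563e-01,  2.59858884e-04,  2.09877929e-01,
        -5.40030223e-01],
       [-2.09876369e-01,  5.26037384e-03,  9.77713781e-01,
        -1.32099234e+00],
       [ 0.00000000e+00,  0.00000000e+00,  0.00000000e+00,
         1.00000000e+00]])}
```

View pics/top0.png

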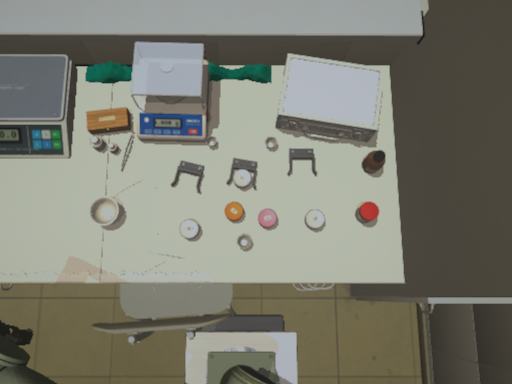

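View pics/scene0.png

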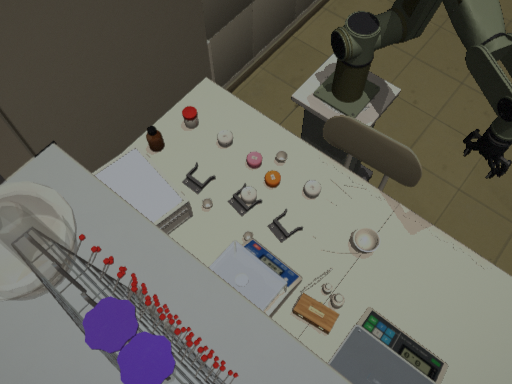

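```bash
cat > h.py <<'E'
import numpy as np,cv2
from workcell import camera_params
from scipy.optimize import minimize
def proj(P,c='top'):
    p=camera_params(c);P=np.atleast_2d(P);q=(p['camera_from_world']@np.c_[P,np.ones(len(P))].T)[:3]
    v=p['camera_matrix']@np.array([q[0],-q[1],-q[2]]);return (v[:2]/v[2]).T
def hulls(polys,x,y,th,h):
    out=[]
    c,s=np.cos(th),np.sin(th)
    for p in polys:
        p=np.array(p)/1000;w=np.c_[x+c*p[:,0]-s*p[:,1],y+s*p[:,0]+c*p[:,1]]
        uv=np.r_[proj(np.c_[w,0*w[:,0]]),proj(np.c_[w,0*w[:,0]+h])]
        out.append(cv2.convexHull(uv.astype(np.float32))[:,0])
    return out
NEST=[[(29,-38),(35,-38),(35,38),(29,38)]]+[[(-8,s*32),(35,s*32),(35,s*38),(-8,s*38)] for s in(1,-1)]+[[(-8,s*32),(-22,s*39.5),(-19,s*44.5),(-8,s*38)] for s in(1,-1)]
t=np.linspace(0,2*np.pi,40);TIN=[np.c_[29*np.cos(t),29*np.sin(t)]]
S=4
def mask(shape,hs,o):
    m=np.zeros(shape,np.uint8)
    for h in hs: cv2.fillPoly(m,[np.round((h-o+.5)*S*16-8).astype(np.int32)],255,shift=4)
    return cv2.GaussianBlur(m,(0,0),S*.6)/255.
def crop(f,x,y,r=26):
    o=np.round(proj([[x,y,.01]])[0]).astype(int)-r
    return cv2.resize(f[o[1]:o[1]+2*r,o[0]:o[0]+2*r],None,fx=S,fy=S,interpolation=cv2.INTER_CUBIC),o
def fit(f,x,y,polys,h,soft,ths=(0,)):
    im,o=crop(f,x,y);w=soft(im.astype(float))
    def cost(p): return np.mean((mask(w.shape,hulls(polys,p[0]/100,p[1]/100,p[2]/10,h),o)-w)**2)
    best=min((minimize(cost,[x*100,y*100,th*10],method='Nelder-Mead',options=dict(initial_simplex=np.array([x*100,y*100,th*10])+np.array([[0,0,0],[1.5,0,0],[0,1.5,0],[0,0,1.5]]))) for th in ths),key=lambda r:r.fun)
    p=best.x/[100,100,10];cv2.polylines(im,[np.round((q-o+.5)*S).astype(np.int32) for q in hulls(polys,*p,h)],True,(0,0,255),1)
    return p,best.fun,im
dark=lambda im:np.clip((150-im.max(2))/90,0,1)
E
python3 - <<'E'
from h import *
f=cv2.imread('pics/top0.png');ims=[]
for x,y in((.615,.152),(.66,-.19),(.61,-.005)):
    p,c,im=fit(f,x,y,NEST,.022,dark,(-.3,0,.3));print(np.round(p,4),round(c,4));ims.append(im)
for x,y in((.442,.151),(.47,-.214)):
    im,o=crop(f,x,y);p=hulls(TIN,x,y,0,.036)[0];cv2.polylines(im,[np.round((p-o+.5)*S).astype(np.int32)],True,(0,0,255),1);ims.append(im)
cv2.imwrite('pics/c0.png',np.vstack([np.hstack(ims[:3]),np.hstack(ims[3:]+[ims[0]*0])]))
E
```

```text
Traceback (most recent call last):
  File "h.py", line 28, in fit
    best=min((minimize(cost,[x*100,y*100,th*10],method='Nelder-Mead',options=dict(initial_simplex=np.array([x*100,y*100,th*10])+np.array([[0,0,0],[1.5,0,0],[0,1.5,0],[0,0,1.5]]))) for th in ths),key=lambda r:r.fun)
  File "h.py", line 28, in <genexpr>
    best=min((minimize(cost,[x*100,y*100,th*10],method='Nelder-Mead',options=dict(initial_simplex=np.array([x*100,y*100,th*10])+np.array([[0,0,0],[1.5,0,0],[0,1.5,0],[0,0,1.5]]))) for th in ths),key=lambda r:r.fun)
              ~~~~~~~~^^^^^^^^^^^^^^^^^^^^^^^^^^^^^^^^^^^^^^^^^^^^^^^^^^^^^^^^^^^^^^^^^^^^^^^^^^^^^^^^^^^^^^^^^^^^^^^^^^^^^^^^^^^^^^^^^^^^^^^^^^^^^^^^^^^^^^^^^^^^^^^^^^^^^^^^^^^^^
  File "h.py", line 27, in cost
    def cost(p): return np.mean((mask(w.shape,hulls(polys,p[0]/100,p[1]/100,p[2]/10,h),o)-w)**2)
                                              ~~~~~^^^^^^^^^^^^^^^^^^^^^^^^^^^^^^^^^^^
  File "h.py", line 12, in hulls
    uv=np.r_[proj(np.c_[w,0*w[:,0]]),proj(np.c_[w,0*w[:,0]+h])]
                                     ~~~~^^^^^^^^^^^^^^^^^^^^^
  File "h.py", line 5, in proj
    p=camera_params(c);P=np.atleast_2d(P);q=(p['camera_from_world']@np.c_[P,np.ones(len(P))].T)[:3]
ValueError: time passes only in moves, steps and waits
```

```bash
sed -i 's/^from workcell import camera_params/import functools,workcell\ncamera_params=functools.cache(workcell.camera_params)/' h.py
python3 - <<'E'
from h import *
f=cv2.imread('pics/top0.png');ims=[]
for x,y in((.615,.152),(.66,-.19),(.61,-.005)):
    p,c,im=fit(f,x,y,NEST,.022,dark,(-.3,0,.3));print(np.round(p,4),round(c,4));ims.append(im)
for x,y in((.442,.151),(.47,-.214)):
    im,o=crop(f,x,y);p=hulls(TIN,x,y,0,.036)[0];cv2.polylines(im,[np.round((p-o+.5)*S).astype(np.int32)],True,(0,0,255),1);ims.append(im)
cv2.imwrite('pics/c0.png',np.vstack([np.hstack(ims[:3]),np.hstack(ims[3:]+[ims[0]*0])]))
E
```

```text
[ 0.5897  0.1633 -0.2191] 0.0253
[ 0.636  -0.1876  0.001 ] 0.0407
[ 0.6017 -0.0054 -0.1682] 0.031
```

View pics/c0.png

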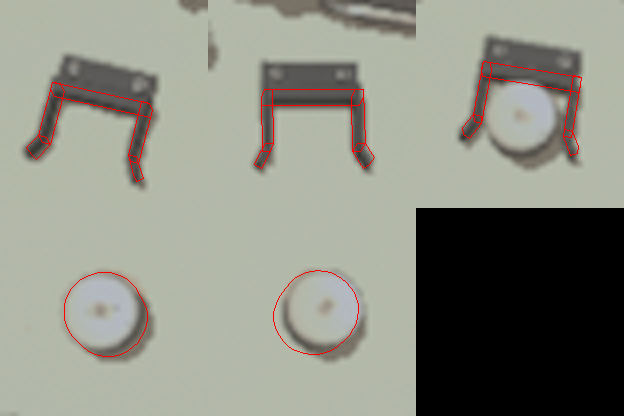

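Run:
```python
import h; from h import *
f=cv2.imread('pics/top0.png');h0=hulls;rows=[]
for x,y in((.60,.157),(.65,-.19)):
    res=[]
    for L in(50,55,60):
      for z in(.004,.022):
        h.hulls=lambda polys,x,y,th,hh:h0(NEST,x,y,th,hh)+h0([[(29,-38),(L,-38),(L,38),(29,38)]],x,y,th,z)
        res.append((L,z)+fit(f,x,y,NEST,.022,dark,(-.2,0)))
    for r in res: print(r[0],r[1],np.round(r[2],4),round(r[3],4))
    rows.append(np.hstack([r[4] for r in sorted(res,key=lambda r:r[3])[:2]]))
cv2.imwrite('pics/c1.png',np.hstack(rows)[:, :800] if 0 else np.vstack(rows))
```

```text
50 0.004 [ 0.5888  0.1635 -0.2418] 0.0153
50 0.022 [ 0.5884  0.1634 -0.2375] 0.0149
55 0.004 [ 0.5884  0.1635 -0.2271] 0.014
55 0.022 [ 0.5882  0.1634 -0.2281] 0.014
60 0.004 [ 0.5881  0.1637 -0.2361] 0.0129
60 0.022 [ 0.5866  0.164  -0.2398] 0.0172
50 0.004 [ 6.355e-01 -1.877e-01  2.000e-04] 0.0231
50 0.022 [ 0.6352 -0.1876 -0.0052] 0.0217
55 0.004 [ 0.6352 -0.1876 -0.0062] 0.0209
55 0.022 [ 0.6349 -0.1875  0.0031] 0.0202
60 0.004 [ 0.635  -0.1878 -0.0179] 0.0183
60 0.022 [ 0.6322 -0.1874  0.0135] 0.0247
```

View pics/c1.png

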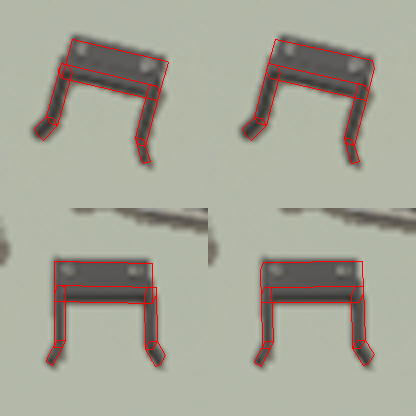

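step_arm:
  deltas: [0,0,0,-8,0.3,0,0,0,-8,0.3]

```text
t: 0.8
position: [0.1781, 0.5468, 0.2313]
eef_rot: [0.0, 0.088, 0.996, 0.0]
ft_force: [-0.9, -0.1, 0.2]
finger_gap: 0.696
gripper_force: 0.0
```

```bash
cat > p.py <<'E'
import sys,numpy as np
from workcell import state
# targets: x,y,z(mm),heading(deg) quadruples -> tool deltas from the present pose
s=state();w,qx,qy,_=s['eef_rot'];yaw=2*np.degrees(np.arctan2(qy,qx))%360
P=np.array(s['position'])*1000;a=np.radians(yaw);X=np.array([np.cos(a),np.sin(a)]);Y=np.array([X[1],-X[0]])
print('t',s['t'],'pos',P.round(1),'heading',round(yaw-180,1),'F',np.round(s['ft_force'],1),'gap',s['finger_gap'])
for t in np.array(sys.argv[1:],float).reshape(-1,4):
    d=t[:2]-P[:2];print([round(float(v),1) for v in(d@X,d@Y,P[2]-t[2],-((t[3]-yaw)%360-180) if 0 else -(((t[3]+180-yaw+180)%360)-180))])
E
python3 p.py 397 145 120 8 397 145 12 8
```

```text
t 0.8 pos [178.1 546.8 231.3] heading -10.0 F [-0.9 -0.1  0.2] gap 0.695816095504678
[-285.6, -357.4, 111.3, -18.0]
[-285.6, -357.4, 219.3, -18.0]
```

step_arm:
  deltas: [-286,-357,60,-18,0.2,-286,-357,60,-18,0.2,-286,-357,60,-18,0.2,-286,-357,60,-18,0.2,-286,-357,60,-18,0.2]

```text
t: 1.3
position: [0.2957, 0.3314, 0.1994]
eef_rot: [0.001, -0.068, 0.998, 0.0]
ft_force: [-0.0, 0.2, 0.3]
finger_gap: 0.398
gripper_force: 0.0
```

```bash
python3 p.py 397 145 120 8 397 145 12 8
```

```text
t 1.3 pos [295.7 331.4 199.4] heading 7.8 F [-0.   0.2  0.3] gap 0.39750017962422796
[-75.0, -198.5, 79.4, -0.2]
[-75.0, -198.5, 187.4, -0.2]
```

step_arm:
  deltas: [-75,-198,80,0,0.2,-75,-198,80,0,0.2,-75,-198,80,0,0.2,-75,-198,80,0,0.2,-75,-198,80,0,0.2]

```text
t: 1.8
position: [0.3974, 0.1444, 0.1184]
eef_rot: [-0.0, -0.066, 0.998, -0.0]
ft_force: [1.0, 1.3, 0.1]
finger_gap: 0.398
gripper_force: 0.0
```

```bash
python3 - <<'E'
from h import *
from workcell import *
p=camera_params('wrist');s=state();f=grab_frame('wrist');cv2.imwrite('pics/w0.png',f);print(p['hand_eye'].round(3).tolist())
print([(np.round(b['position'],3).tolist(),round(b['conf'],2)) for b in boxes_of('tin_1','wrist')])
E
python3 p.py 397 145 12 8
```

```text
[[-0.002, 0.956, 0.293, 0.074], [1.0, 0.002, 0.001, -0.0], [0.001, 0.293, -0.956, -0.142], [0.0, 0.0, 0.0, 1.0]]
[([0.438, 0.151, 0.036], 0.82)]
t 1.9 pos [397.2 144.7 118.3] heading 7.5 F [0.  0.5 0.2] gap 0.40233900512707077
[0.2, 0.3, 106.3, -0.5]
```

View pics/w0.png

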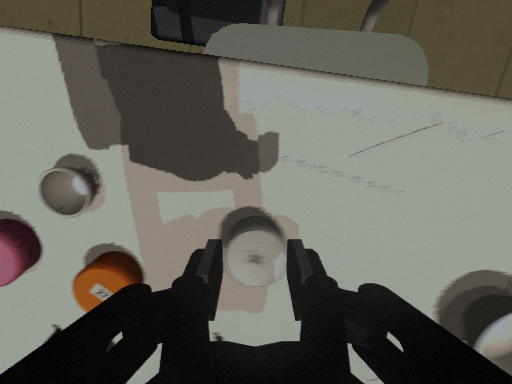

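```bash
cat > wr.py <<'E'
import sys,numpy as np
from scipy.spatial.transform import Rotation as R
from workcell import camera_params,state
# pixel u v at height z (m) in the wrist picture -> world
p=camera_params('wrist');s=state();q=s['eef_rot'];Rw=R.from_quat([q[1],q[2],q[3],q[0]]).as_matrix()
for u,v,z in np.array(sys.argv[1:],float).reshape(-1,3):
    d=np.linalg.inv(p['camera_matrix'])@[u,v,1];d=p['hand_eye'][:3,:3]@[d[0],-d[1],-d[2]]
    o=Rw@p['hand_eye'][:3,3]+s['position'];d=Rw@d;print((o+d*(z-o[2])/d[2]).round(4))
E
python3 wr.py 222 252 .036 288 252 .036 255 218 .036 257 287 .036 70 191 .034
```

```text
[0.442  0.1223 0.036 ]
[0.4348 0.1773 0.036 ]
[0.4082 0.1459 0.036 ]
[0.4717 0.1559 0.036 ]
[ 0.4053 -0.0029  0.034 ]
```

step_arm:
  deltas: [14,0,30,0,0.2,14,0,70,0,0.2,14,0,100,0,0.2,14,0,106,0,0.2]

```text
t: 2.3
position: [0.3795, 0.1457, 0.0109]
eef_rot: [-0.003, -0.069, 0.998, -0.0]
ft_force: [-0.3, 1.1, -0.1]
finger_gap: 0.406
gripper_force: 0.0
```

```bash
python3 p.py 410 149 12 8
```

```text
t 2.3 pos [379.5 145.7  10.9] heading 7.9 F [-0.3  1.1 -0.1] gap 0.40635707256559694
[-30.7, -0.9, -1.1, -0.1]
```

```bash
python3 p.py 406 145 12 8 446 154.5 12 8 510 169 12 8
```

```text
t 2.3 pos [379.5 145.7  10.9] heading 7.9 F [-0.3  1.1 -0.1] gap 0.40635707256559694
[-26.2, -4.3, -1.1, -0.1]
[-67.1, -0.4, -1.1, -0.1]
[-132.5, 5.1, -1.1, -0.1]
```

step_arm:
  deltas: [-10,-4,-1,0,0.2,-18,-4,-1,0,0.2,-26,-4,-1,0,0.2,-33,-3,-1,0,0.2,-40,-3,-1,0,0.2]

```text
t: 2.8
position: [0.4244, 0.1483, 0.0153]
eef_rot: [0.001, -0.069, 0.998, 0.0]
ft_force: [-1.0, 0.5, 0.5]
finger_gap: 0.402
gripper_force: 0.6
```

```bash
python3 p.py 510 169 12 8
```

```text
t 2.8 pos [424.4 148.3  15.3] heading 8.0 F [-1.   0.5  0.5] gap 0.4023401703624294
[-87.7, 8.7, 3.3, -0.0]
```

step_arm:
  deltas: [-9,1,1,0,0.2,-18,2,2,0,0.2,-27,3,3,0,0.2,-36,4,3,0,0.2,-44,4,3,0,0.2]

```text
t: 3.3
position: [0.4668, 0.1582, 0.0112]
eef_rot: [0.0, -0.069, 0.998, 0.0]
ft_force: [-1.4, -0.3, -0.0]
finger_gap: 0.4
gripper_force: 0.3
```

```bash
python3 - <<'E'
from h import *
from workcell import *
s=state();f=grab_frame('wrist');cv2.imwrite('pics/w1.png',f[120:])
print([(np.round(b['position'],3).tolist(),round(b['conf'],2)) for b in boxes_of('tin_1','wrist')])
E
python3 p.py 510 169 12 8
```

```text
[([0.479, 0.159, 0.036], 0.57)]
t 3.4 pos [467.8 158.2  11.6] heading 8.0 F [ 0.2 -0.4  0.7] gap 0.40256791876301273
[-43.2, 4.9, -0.4, -0.0]
```

View pics/w1.png

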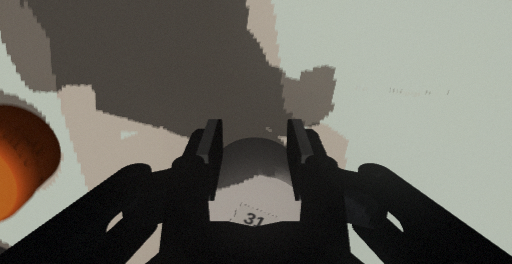

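```bash
python3 wr.py 254 258 .036 254 258 .028
python3 - <<'E'
from workcell import *
import numpy as np,cv2
f=grab_frame('top');cv2.imwrite('pics/top1.png',f)
for c in('top','scene'):
    if c=='scene': cv2.imwrite('pics/scene1.png',grab_frame(c))
    print(c,[(np.round(b['position'],3).tolist(),round(b['conf'],2)) for b in boxes_of('tin_1',c)])
E
```

```text
[0.4576 0.156  0.036 ]
[0.462  0.1566 0.028 ]
top [([0.469, -0.214, 0.036], 0.81)]
scene [([0.477, -0.211, 0.035], 0.66), ([0.51, 0.167, 0.03], 0.61)]
```

step_arm:
  deltas: [-8,1,0,0,0.2,-17,2,0,0,0.2,-26,3,0,0,0.2,-34,4,0,0,0.2,-42,5,0,0,0.2]

```text
t: 4.1
position: [0.5077, 0.1689, 0.0114]
eef_rot: [-0.0, -0.069, 0.998, -0.0]
ft_force: [-1.4, -0.4, -0.1]
finger_gap: 0.398
gripper_force: 0.5
```

```bash
python3 p.py 512 171 12 1 523 174.5 12 -7 534 176 12 -13.3  545 173.5 12 -13.3 553 171.9 12 -13.3
```

```text
t 4.1 pos [507.7 168.9  11.4] heading 8.0 F [-1.4 -0.4 -0.1] gap 0.39818297423655524
[-4.5, 1.4, -0.6, 7.0]
[-15.9, 3.4, -0.6, 15.0]
[-27.0, 3.3, -0.6, 21.3]
[-37.6, -0.7, -0.6, 21.3]
[-45.3, -3.3, -0.6, 21.3]
```

step_arm:
  deltas: [-5,2,0,7,0.2,-12,3.5,0,12,0.2,-19,4,0,17,0.2,-26,4,0,21,0.2,-33,1,0,21,0.2]

```text
t: 4.6
position: [0.54, 0.1747, 0.0113]
eef_rot: [-0.0, 0.113, 0.994, 0.0]
ft_force: [0.2, -0.0, -0.7]
finger_gap: 0.401
gripper_force: 0.8
```

```bash
python3 p.py 545 173.5 12 -13.3 553 171.9 12 -13.3 557 171 12 -13.3
```

```text
t 4.6 pos [540.  174.7  11.3] heading -13.0 F [ 0.2 -0.  -0.7] gap 0.4012653887202868
[-5.2, -0.1, -0.7, 0.3]
[-13.3, 0.2, -0.7, 0.3]
[-17.4, 0.2, -0.7, 0.3]
```

Push gently until the wrist force shows the stop.

step_arm:
  deltas: [-3,0,0,0,0.2,-6,0,0,0,0.2,-9,0,0,0,0.2,-11,0,0,0,0.2,-13,0,0,0,0.2]

```text
t: 5.1
position: [0.5516, 0.173, 0.0113]
eef_rot: [-0.001, 0.113, 0.994, 0.001]
ft_force: [-1.4, 5.0, 0.8]
finger_gap: 0.403
gripper_force: 2.9
```

step_arm:
  deltas: [-1,0,0,0,0.2,-2,0,0,0,0.2,-2,0,0,0,0.2]

```text
t: 5.4
position: [0.5541, 0.1721, 0.0115]
eef_rot: [0.0, 0.113, 0.994, 0.001]
ft_force: [-2.2, 5.1, 1.2]
finger_gap: 0.403
gripper_force: 2.5
```

step_arm:
  deltas: [-1,1.5,0,0,0.2,-2,1.5,0,0,0.2,-2,1.5,0,0,0.2]

```text
t: 5.7
position: [0.5566, 0.1718, 0.0113]
eef_rot: [0.0, 0.113, 0.994, -0.0]
ft_force: [-0.5, 1.2, 0.2]
finger_gap: 0.398
gripper_force: 0.7
```

Run:
```python
from workcell import *
import numpy as np,cv2
cv2.imwrite('pics/scene2.png',cv2.resize(grab_frame('scene')[170:260,220:340],None,fx=5,fy=5,interpolation=2))
s=state();print(s['position'],s['ft_force'])
```

```text
[0.55658692 0.17177354 0.01135341] [ 0.01627514  0.71545217 -0.11064371]
```

View pics/scene2.png

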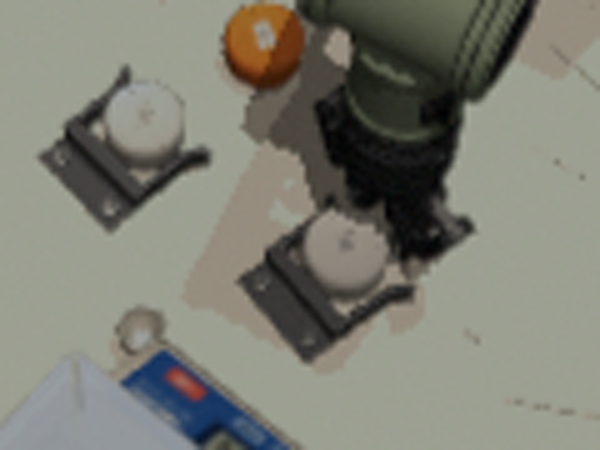

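step_arm:
  deltas: [-1,0,0,0,0.2,-2,0,0,0,0.2,-2,0,0,0,0.2,-2,0,0,0,0.2]

```text
t: 6.15
position: [0.5575, 0.1716, 0.0112]
eef_rot: [-0.001, 0.113, 0.994, -0.0]
ft_force: [-3.5, 2.2, 2.9]
finger_gap: 0.399
gripper_force: 2.4
```

step_arm:
  deltas: [-1,0,0,0,0.2,-2,0,0,0,0.2,-2,0,0,0,0.2,-2,0,0,0,0.2]

```text
t: 6.55
position: [0.5577, 0.1715, 0.0111]
eef_rot: [-0.003, 0.113, 0.994, -0.0]
ft_force: [-8.3, 3.6, 7.4]
finger_gap: 0.404
gripper_force: 4.8
```

step_arm:
  deltas: [6,0,0,0,0.2,18,0,0,0,0.2,35,0,0,0,0.2,45,0,-30,0,0.2,50,0,-70,0,0.2]

```text
t: 7.05
position: [0.5076, 0.1816, 0.0792]
eef_rot: [-0.003, 0.113, 0.994, -0.001]
ft_force: [1.3, -0.2, 0.7]
finger_gap: 0.402
gripper_force: 0.0
```

```bash
python3 p.py 505 184 120 0 395 -204 120 0
python3 - <<'E'
from workcell import *
import numpy as np
f=grab_frame('scene')
print([(np.round(b['position'],3).tolist(),round(b['conf'],2)) for b in boxes_of('tin_1','scene')])
E
```

```text
t 7.05 pos [507.6 181.6  79.2] heading -13.0 F [ 1.3 -0.2  0.7] gap 0.4015784326546957
[3.1, 1.8, -40.8, -13.0]
[22.9, -401.0, -40.8, -13.0]
[([0.478, -0.211, 0.034], 0.52), ([0.598, 0.163, 0.03], 0.48)]
```

```bash
python3 p.py 405 -223 110 8
```

```text
t 7.15 pos [515.5 183.2  86.9] heading -13.0 F [ 0.3 -0.4  0.8] gap 0.40007299481999836
[16.3, -420.6, -23.1, -21.0]
```

step_arm:
  deltas: [16,0,-40,-8,0.2,16,-420,-40,-21,0.2,16,-420,-40,-21,0.2,16,-420,-40,-21,0.2,16,-420,-40,-21,0.2]

```text
t: 7.65
position: [0.4512, -0.0065, 0.1212]
eef_rot: [0.001, -0.07, 0.998, -0.001]
ft_force: [0.8, -2.1, 0.9]
finger_gap: 0.397
gripper_force: 0.0
```

```bash
python3 p.py 405 -223 110 8
```

```text
t 7.65 pos [451.2  -6.5 121.2] heading 8.0 F [ 0.8 -2.1  0.9] gap 0.3974179551540019
[76.0, -208.0, 11.2, 0.0]
```

step_arm:
  deltas: [76,-208,5,0,0.2,76,-208,5,0,0.2,76,-208,5,0,0.2,76,-208,5,0,0.2,76,-208,5,0,0.2]

```text
t: 8.15
position: [0.4044, -0.2255, 0.1164]
eef_rot: [0.0, -0.067, 0.998, -0.002]
ft_force: [1.1, -0.9, 0.1]
finger_gap: 0.394
gripper_force: 0.0
```

```bash
python3 - <<'E'
from workcell import *
import numpy as np,cv2
state();f=grab_frame('wrist');cv2.imwrite('pics/w2.png',f)
print([(np.round(b['position'],3).tolist(),round(b['conf'],2)) for b in boxes_of('tin_1','wrist')])
E
python3 p.py 405 -223 12 8
```

```text
[]
t 8.25 pos [ 404.7 -224.6  116.3] heading 7.7 F [-0.4 -0.1 -0.2] gap 0.3985409392370364
[-0.5, 1.5, 104.3, -0.3]
```

View pics/w2.png

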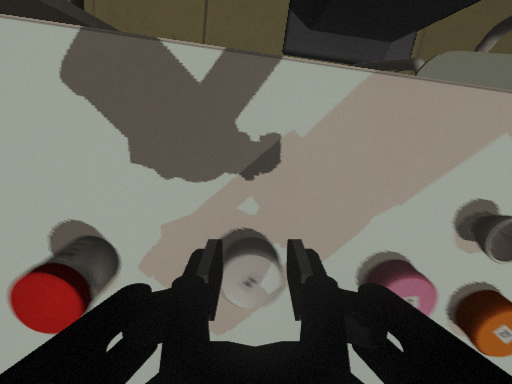

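```bash
python3 wr.py 219 274 .036 284 274 .036 252 242 .036 252 308 .036
```

```text
[ 0.4698 -0.2473  0.036 ]
[ 0.4624 -0.1923  0.036 ]
[ 0.4364 -0.2232  0.036 ]
[ 0.5    -0.2149  0.036 ]
```

step_arm:
  deltas: [4,0,30,0,0.2,4,0,70,0,0.2,4,0,98,0,0.2,4,0,104,0,0.2,4,0,104,0,0.2]

```text
t: 8.75
position: [0.4007, -0.2203, 0.0114]
eef_rot: [-0.001, -0.07, 0.998, 0.001]
ft_force: [-0.7, 0.8, 0.4]
finger_gap: 0.4
gripper_force: 0.0
```

```bash
python3 p.py 434 -219 12 8 471 -211 12 8 554 -193 12 8
```

```text
t 8.75 pos [ 400.7 -220.3   11.4] heading 8.0 F [-0.7  0.8  0.4] gap 0.4002107357539904
[-33.2, -3.3, -0.6, 0.0]
[-70.9, -0.5, -0.6, 0.0]
[-155.6, 5.7, -0.6, 0.0]
```

step_arm:
  deltas: [-8,-6,0,0,0.2,-16,-6,0,0,0.2,-24,-6,0,0,0.2,-32,-6,0,0,0.2,-39,-5,0,0,0.2]

```text
t: 9.25
position: [0.442, -0.2216, 0.013]
eef_rot: [0.0, -0.07, 0.998, -0.0]
ft_force: [-1.5, -0.6, 0.7]
finger_gap: 0.401
gripper_force: 0.8
```

```bash
python3 p.py 554 -193 12 8
```

```text
t 9.25 pos [ 442.  -221.6   13. ] heading 8.0 F [-1.5 -0.6  0.7] gap 0.40109228680789
[-114.9, 12.8, 1.0, -0.0]
```

step_arm:
  deltas: [-9,1,1,0,0.2,-18,2,1,0,0.2,-27,3,1,0,0.2,-36,4,1,0,0.2,-45,5,1,0,0.2]

```text
t: 9.75
position: [0.4853, -0.2099, 0.0113]
eef_rot: [-0.0, -0.069, 0.998, 0.0]
ft_force: [-1.8, -0.7, 1.0]
finger_gap: 0.4
gripper_force: 0.8
```

step_arm:
  deltas: [-9,1,0,0,0.2,-18,2,0,0,0.2,-27,3,0,0,0.2,-36,4,0,0,0.2,-44,5,0,0,0.2]

```text
t: 10.25
position: [0.5284, -0.1989, 0.0113]
eef_rot: [0.0, -0.069, 0.998, -0.0]
ft_force: [-1.2, -0.2, -0.1]
finger_gap: 0.399
gripper_force: 0.7
```

```bash
python3 p.py 554 -193 12 8 565 -190.5 12 4 576 -188.5 12 0 588 -188 12 0 599 -188 12 0;python3 - <<'E'
from workcell import *
import numpy as np
f=grab_frame('scene')
print([(np.round(b['position'],3).tolist(),round(b['conf'],2)) for b in boxes_of('tin_1','scene')])
E
```

```text
t 10.25 pos [ 528.4 -198.9   11.3] heading 8.0 F [-1.2 -0.2 -0.1] gap 0.3986284430324021
[-26.2, 2.3, -0.7, -0.0]
[-37.5, 3.2, -0.7, 4.0]
[-48.6, 3.7, -0.7, 8.0]
[-60.6, 2.5, -0.7, 8.0]
[-71.5, 1.0, -0.7, 8.0]
[([0.599, 0.168, 0.028], 0.79), ([0.562, -0.189, 0.032], 0.73)]
```

step_arm:
  deltas: [-9,1,0,0,0.2,-18,2,0,0,0.2,-27,3,0,1,0.2,-36,4,0,4,0.2,-44,4,0,7,0.2]

```text
t: 10.85
position: [0.5714, -0.1886, 0.0112]
eef_rot: [-0.0, -0.007, 1.0, 0.0]
ft_force: [-1.0, 0.1, -0.9]
finger_gap: 0.398
gripper_force: 0.4
```

```bash
python3 p.py 588 -188 12 0 599 -188 12 0
```

```text
t 10.85 pos [ 571.4 -188.6   11.2] heading 0.8 F [-1.   0.1 -0.9] gap 0.39751540471883523
[-16.6, 0.3, -0.8, 0.8]
[-27.6, 0.2, -0.8, 0.8]
```

step_arm:
  deltas: [-5,0,0,1,0.2,-10,0,0,1,0.2,-15,0,0,1,0.2,-20,0,0,1,0.2,-24,0,0,1,0.2]

```text
t: 11.35
position: [0.5948, -0.1886, 0.0113]
eef_rot: [-0.0, 0.0, 1.0, 0.0]
ft_force: [-1.5, -0.3, -0.0]
finger_gap: 0.397
gripper_force: 0.7
```

step_arm:
  deltas: [-1,0,0,0,0.2,-3,0,0,0,0.2,-4,0,0,0,0.2,-5,0,0,0,0.2,-5,0,0,0,0.2]

```text
t: 11.85
position: [0.5997, -0.1888, 0.0114]
eef_rot: [0.0, 0.0, 1.0, -0.0]
ft_force: [-0.5, 0.2, -0.2]
finger_gap: 0.4
gripper_force: 0.2
```

step_arm:
  deltas: [-1,0,0,0,0.2,-2,0,0,0,0.2,-3,0,0,0,0.2,-4,0,0,0,0.2,-4,0,0,0,0.2]

```text
t: 12.35
position: [0.6038, -0.1887, 0.0114]
eef_rot: [0.0, 0.0, 1.0, -0.0]
ft_force: [-0.1, -0.4, -1.5]
finger_gap: 0.401
gripper_force: 0.2
```

step_arm:
  deltas: [-1,0,0,0,0.2,-2,0,0,0,0.2,-2,0,0,0,0.2,-2,0,0,0,0.2]

```text
t: 12.75
position: [0.6041, -0.1887, 0.0113]
eef_rot: [-0.002, 0.0, 1.0, 0.0]
ft_force: [-5.6, -0.2, 3.7]
finger_gap: 0.399
gripper_force: 2.8
```

step_arm:
  deltas: [-1,0,0,0,0.2,-2,0,0,0,0.2,-2,0,0,0,0.2]

```text
t: 13.05
position: [0.6042, -0.1886, 0.0111]
eef_rot: [-0.004, 0.0, 1.0, 0.0]
ft_force: [-10.9, -0.1, 6.6]
finger_gap: 0.4
gripper_force: 5.4
```

step_arm:
  deltas: [6,0,0,0,0.2,18,0,0,0,0.2,35,0,0,0,0.2,50,0,-30,0,0.2,60,0,-70,0,0.2]

```text
t: 13.55
position: [0.5448, -0.1874, 0.0794]
eef_rot: [-0.002, 0.0, 1.0, 0.002]
ft_force: [0.4, 0.1, 1.1]
finger_gap: 0.403
gripper_force: 0.0
```

step_arm:
  deltas: [50,0,-50,0,0.2,100,0,-100,0,0.2,150,0,-120,0,0.2,180,0,-120,0,0.2,180,0,-120,0,0.2]

```text
t: 14.05
position: [0.3661, -0.1887, 0.2034]
eef_rot: [0.002, 0.001, 1.0, -0.001]
ft_force: [-0.1, -1.0, -0.9]
finger_gap: 0.401
gripper_force: 0.0
```

Run:
```python
from h import *
from workcell import *
a=grab_frame('top');cv2.imwrite('pics/top3.png',a);b=grab_frame('scene')
r=lambda im,s:cv2.resize(im,None,fx=s,fy=s,interpolation=2)
A=a.copy()
for x,y,th in((.588,.1636,-.232),(.635,-.1877,0)):
    p=hulls(TIN,x,y,th,.036)[0]
    print('expect seated top centre px',proj([[x,y,.036]])[0].round(1))
cv2.imwrite('pics/fin.png',np.vstack([r(a[130:250,160:360],4)[:,:800][:300],r(b[110:250,160:320],5)[:,:800][:700]])[:1])
c1=r(a[145:215,160:330],4);c2=r(b[155:250,175:315],4)
H=np.zeros((c1.shape[0]+c2.shape[0],max(c1.shape[1],c2.shape[1]),3),np.uint8);H[:c1.shape[0],:c1.shape[1]]=c1;H[c1.shape[0]:,:c2.shape[1]]=c2
cv2.imwrite('pics/fin.png',H[:, :800][:600] if H.shape[0]<=600 else r(H,600/H.shape[0]))
```

```text
expect seated top centre px [186.2 179.9]
expect seated top centre px [302.8 164.8]
```

View pics/fin.png

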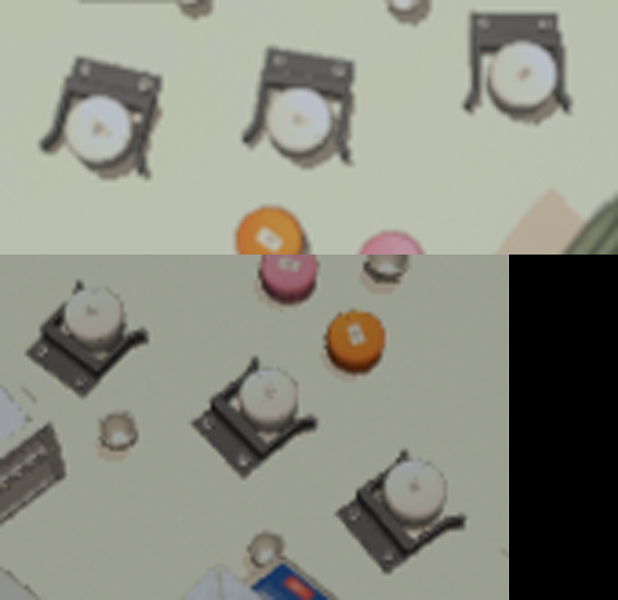

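```bash
python3 -c "
from workcell import *
print(finish_job())"
```

```text
the job is handed in; nothing more can be done
None
```

I pushed both stray tins into the two empty nests until the arm stalled against each back stop. In the last pictures both tins look home and the third tin is still in its nest. I handed the job in at about 14 s, but `finish_job()` gave no verdict.

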